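# Transformer into the insulation-test box

## Robot

A 6-joint arm with a two-finger parallel gripper is mounted at the origin on a cart in front of the work surface, level with it; the furniture and walls round the work are solid. World frame = base frame: x ahead of the robot, y to its left, z up, the work surface at z = 0. Lengths are in m, angles in rad, forces in N, time in s.
With the tool pointing down it reaches from about 0.35 to 0.775 m from the base axis. Payload 5.5 kg.
Tool frame: the origin (TCP) lies on the front face of the gripper's body, between the roots of the fingers; the fingertips stand 73 mm ahead of it and the grasp point (between the pads) lies 54 mm ahead of it; z points along the fingers, y is the line along which they close (so a half turn about z gives the same grasp; the last joint's range is limited). The gripper opens to 85 mm and grips with 20 to 120 N. Pads are 22 mm wide; open, the fingers measure 114 mm over their backs; the gripper's body (76 mm by 85 mm) begins 54 mm behind the grasp point. The pads swing forward as they close: fully open they stand 13 mm farther back than shut.
Start: joints at [-0.14, 0.313, 0.046, 1.304, 0, 1.431], TCP at [0.575, -0, 0.304] pointing down, gripper open.
Joint ranges: [-2.76, 2.76], [-0.86, 1.69], [-1.03, 1.26], [-2.2, 2.34], [-1.47, 1.5], [-3.14, 3.14]. Speed limits (rad/s): [2.57, 2.57, 3.14, 3.14, 3.14, 3.14].

## Interface

Orientations are given as a 3x3 rotation matrix whose columns are the frame's x, y, z axes.
In Python, from workcell import robot gives the robot as it stands. Calls block until the motion is done:
- robot.move_ptp(position, orientation): joint-space move of the TCP to a pose.
- robot.move_l(position, attitude=None, max_speed=0.15): straight line of the TCP; attitude=None keeps the orientation; max_speed is the mean speed in m/s.
- robot.goto_joints(angles): joint-space move.
- robot.move_gripper(opening, newtons=None): finger opening in m; newtons is the grip in N (None keeps the last); returns when the fingers have stopped.
- robot.sleep(seconds).
- robot.ik(position, orientation): joint angles nearest the present ones, or None.
- robot.snapshot(name): name is "scene" or "side" or "wrist"; returns the picture (420x560x3 uint8, red, green, blue); there is no depth.
- robot.camera_info(name): a dict with "fx", "fy", "cx", "cy" (pixels), "view" (4x4, takes a point from world to camera coordinates). Camera axes: x right, y down, z forward; pixel columns grow to the right and rows downward; lengths in m; the calibration is good to about 2 mm. A picture is of the moment at which its call begins: read the wrist's pose just before it. camera_info takes no time and is no camera call; for the wrist camera it gives the pose at the moment of the call.
A pose or a line that the arm cannot do raises robot.IKError and nothing moves.
- robot.job_done(): hands the job in; it is judged then, once.
Readings, each from a call of its own:
- robot.current_time(): time.
- robot.current_q(): joint angles.
- robot.current_dq(): joint speeds.
- robot.current_tau(): joint torques, N m.
- robot.current_ee_pos(): TCP position.
- robot.current_eef_rot(): TCP orientation.
- robot.current_ft_force(): force on the tool from outside, world axes, zero at the start.
- robot.current_torque(): the same for the moment, N m.
- robot.current_width(): finger opening in m.
- robot.current_grasp_force(): force on a finger pad.
Only numpy, scipy, OpenCV 4.12 (cv2) and the standard library are available. Lean on these libraries where they do the work, as an engineer would, in place of code of your own. Each camera call takes 0.05 s, during which the arm holds its last target. There are 200 camera calls.

## Task

The transformer that stands wedged between the two bottles in the grey caddy is due for its insulation test: clear both bottles to the metal spill tray, standing, then set the transformer upright and square in the white nest inside the test box and shut the clear lid fully. Put each bottle back upright in the caddy well it came from. Leave the capacitor and the heat sink in the caddy where they are, and drop or tip nothing.

Things in the scene. Friction and masses are not known exactly. Their poses are not given: they have to be found in the camera images.
- white_bottle: white plastic bottle, 135 mm tall with its blue cap, 0.15 to 0.3 kg, closed: body 60 mm in diameter, straight from the foot to 89 mm up, then a sloping shoulder to the cap (34 mm in diameter, from 116 mm up). Origin at the centre of its underside, z up. Starts upright in the middle of one of the caddy's two wells
- blue_bottle: turquoise bottle, 115 mm tall with its pale cap, 0.1 to 0.2 kg, closed: body 53 mm in diameter, straight from the foot to 76 mm up, then a sloping shoulder to the cap (29 mm in diameter, from 104 mm up). Origin at the centre of its underside, z up. Starts upright in the middle of the caddy's other well
- transformer: small transformer, 38 x 50 x 36 mm (x, y, z), 0.19 kg: grey iron core, 16 mm thick in x, upright in its y-z plane, and a yellow winding that bulges out to x = -19 and +19 mm (28 mm wide in y, 6 to 30 mm up): grip it along x by the two yellow faces. Origin at the centre of its underside. Starts between the bottles, its x within 0.07 rad of the caddy's y, a few mm from each bottle
- caddy: grey open bench caddy, fixed, 135 x 180 mm, floor 5 mm thick, rims 10 mm high. Its x points away from the robot. Two round wells (70 mm inside) centred at x = -20, y = +53 and -53 mm, the transformer between them at x = -5, y = 0. Close behind them an upright partition at x = 26 mm, 48 mm high; behind it two bays with the bystanders at x = 51, y = +45 and -45 mm. Origin on the bench
- spill_tray: bare metal spill tray, fixed, 90 x 146 mm (x, y), floor and walls 4 mm thick, rim 14 mm high; takes both bottles side by side along its y axis (for example at y = +34 and -34 mm). Origin at the centre of its underside, on the bench
- test_box: insulation-test box, fixed: grey open case 120 x 144 x 55 mm, walls 5 mm. White nest plate at its centre, top 9 mm above the bench; four black corner guides, 10 mm high, bound a pocket of 52 x 64 mm (x, y) for the transformer, its axes parallel to the box's (either way round). Origin at the centre of the underside, on the bench; x points from the front (sockets, lamps) to the hinge
- test_lid (a joint): lid hinge, rad: 0 shut, 1.57 upright, at most 1.95. Clear panel in an orange frame, 120 deep, 144 wide, 7 mm thick. Hinge line along the box's y at x = +60 mm, 55.5 mm above the bench, on the lid's underside; at angle q the lid runs towards (-cos q, +sin q) in the box's x-z plane. Friction holds it at any angle; 2 N at the edge moves it. Starts open: push the rear (outer) face forward and down
- lid_edge (a point): middle of the lid's free edge, on its outer face (the face that is on top when shut); a black tab, 40 mm wide, reaches 17 mm beyond it
- capacitor: dark blue upright can, 30 mm in diameter, 43 mm tall, origin at the centre of its underside; bystander, stands in one rear bay of the caddy
- heat_sink: dark grey finned heat sink, 40 x 40 x 26 mm, origin at the centre of its underside; bystander, stands in the other rear bay of the caddy
Things that resemble listed ones, but are neither listed nor needed, are in the scene too. Leave any yellow look-alike of the blue_bottle alone.

How it is judged:
By the outcome, as a careful person would: the job done as asked, in the order asked, and still so for the second after the job is handed in, with the robot touching nothing.
It also fails if it takes over 131 s, if anything falls off the work surface, if the arm or the gripper's body presses on something with over 40 N, if the wrist force passes 120 N, or if a joint passes its speed limit or range.

## Working session

There is one attempt and no reset: what is moved stays moved. The work goes in short steps, each a Python script; the robot and the scene stay as the last script left them, time stands still between calls to the robot, and variables do not carry over. Pictures are saved under pics/ and viewed, at most 14 in all, crops included, and the job is handed in when it is done.

```bash
mkdir -p pics; ls
python3 - <<'E'
from workcell import robot
import cv2,numpy as np
for n in("scene","side","wrist"):
    c=robot.camera_info(n);im=robot.snapshot(n);cv2.imwrite(f"pics/{n}0.png",im[...,::-1])
    V=np.array(c["view"]);print(n,c["fx"],c["cx"],c["cy"],(-V[:3,:3].T@V[:3,3]).round(3),V[2,:3].round(2))
E
```

```text
pics
scene 450.63122617897506 286.7784145212224 207.73718754796712 [-0.062 -0.663  0.514] [ 0.54  0.73 -0.41]
side 465.3330398615758 281.75488135794 199.60095024729802 [ 0.521 -0.808  0.45 ] [-0.03  0.92 -0.38]
wrist 340.4571848914621 275.0066625315608 204.4667331790602 [0.575 0.071 0.373] [-0.   -0.28 -0.96]
```

View pics/scene0.png

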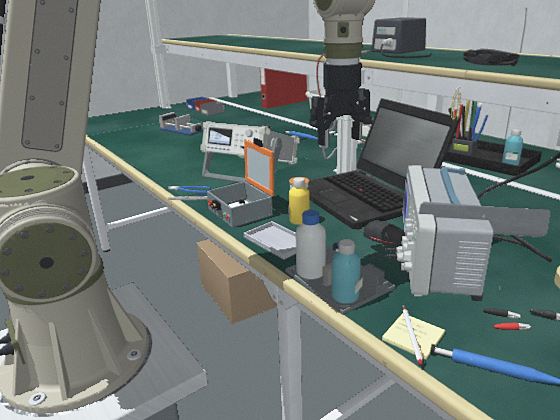

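View pics/side0.png

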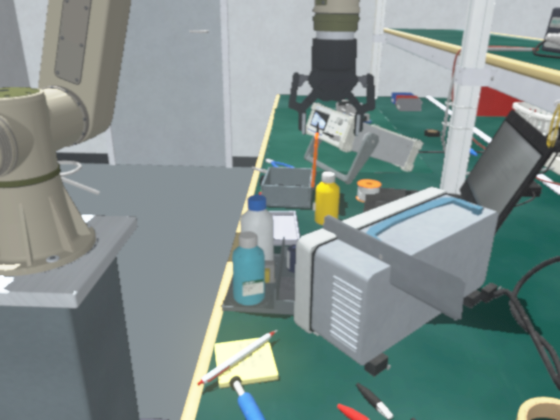

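View pics/wrist0.png

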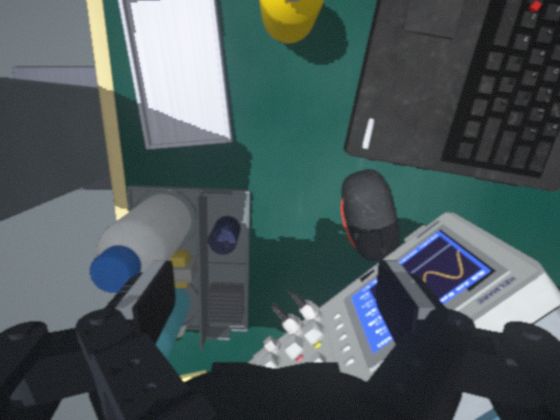

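Candidates: turquoise bottle in the caddy at scene (347,272). The look-alikes are the turquoise bottle on the back shelf at (513,147) and the yellow bottle at (299,200), both to be left alone. The white bottle at (312,245) is the only white one, the transformer shows yellow at wrist (181,265), and the tray is at scene (272,237). The test box is at (240,203), with its orange lid open at about 90°.

```bash
cat > h.py <<'E'
from workcell import robot
import cv2,numpy as np
def cast(c,uv,z):
    V=np.array(c["view"]);R=V[:3,:3];o=-R.T@V[:3,3]
    uv=np.atleast_2d(uv).astype(float)
    d=np.c_[(uv[:,0]-c["cx"])/c["fx"],(uv[:,1]-c["cy"])/c["fy"],np.ones(len(uv))]@R
    return o+d*((z-o[2])/d[:,2])[:,None]
def proj(c,p):
    V=np.array(c["view"]);q=np.atleast_2d(p)@V[:3,:3].T+V[:3,3]
    return np.c_[c["fx"]*q[:,0]/q[:,2]+c["cx"],c["fy"]*q[:,1]/q[:,2]+c["cy"]]
def down(yaw): # tool y axis at angle yaw from world +y... z down
    s,k=np.sin(yaw),np.cos(yaw)
    y=np.array([-s,k,0.]);z=np.array([0,0,-1.]);return np.c_[np.cross(y,z),y,z]
def shot(n,f=None):
    c=robot.camera_info(n);im=robot.snapshot(n)
    if f:cv2.imwrite(f"pics/{f}.png",im[...,::-1])
    return c,im
E
python3 - <<'E'
from h import *
c=robot.camera_info("wrist");s=robot.camera_info("scene");d=robot.camera_info("side")
print(robot.current_eef_rot().round(2))
print("caddy",cast(c,[(132,187),(250,192),(247,335)],.01).round(3))
print("tray",cast(c,[(147,148),(232,140),(217,0)],.014).round(3))
print("wbottle cap",cast(c,(115,268),.135).round(3), "scene caps",cast(s,[(312,213)],.135).round(3),cast(s,[(347,243)],.115).round(3),"side",cast(d,(257,199),.135).round(3),cast(d,(249,236),.115).round(3))
print("box top",cast(s,[(209,200),(236,223),(271,204)],.055).round(3))
print("yellow",cast(s,(299,224),0).round(3))
E
```

```text
[[ 0.  1. -0.]
 [ 1. -0.  0.]
 [ 0. -0. -1.]]
caddy [[ 0.417 -0.014  0.01 ]
 [ 0.547 -0.019  0.01 ]
 [ 0.539 -0.203  0.01 ]]
tray [[0.44  0.029 0.014]
 [0.529 0.037 0.014]
 [0.52  0.167 0.014]]
wbottle cap [[ 0.451 -0.049  0.135]] scene caps [[ 0.457 -0.048  0.135]] [[ 0.45  -0.154  0.115]] side [[ 0.451 -0.048  0.135]] [[ 0.447 -0.153  0.115]]
box top [[0.415 0.315 0.055]
 [0.399 0.155 0.055]
 [0.523 0.189 0.055]]
yellow [[0.574 0.143 0.   ]]
```

Run:
```python
from h import *
R=down(-np.pi/2)
robot.move_ptp([.47,.17,.36],R); c,_=shot("wrist","box1"); np.save("cbox.npy",c,allow_pickle=True)
robot.move_ptp([.47,-.16,.36],R); c,_=shot("wrist","cad1"); np.save("ccad.npy",c,allow_pickle=True)
print(robot.current_time(),robot.current_ee_pos())
```

```text
2.3417 [ 0.47019935 -0.15922956  0.35994692]
```

View pics/box1.png

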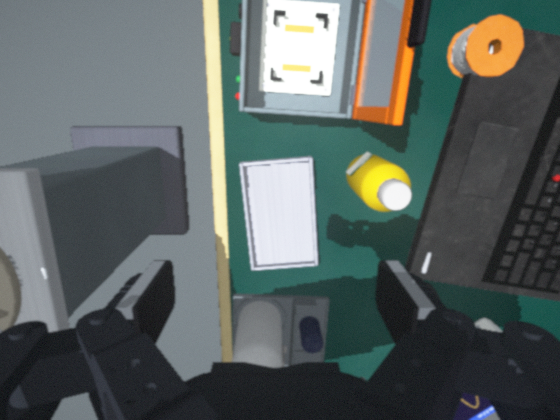

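View pics/cad1.png

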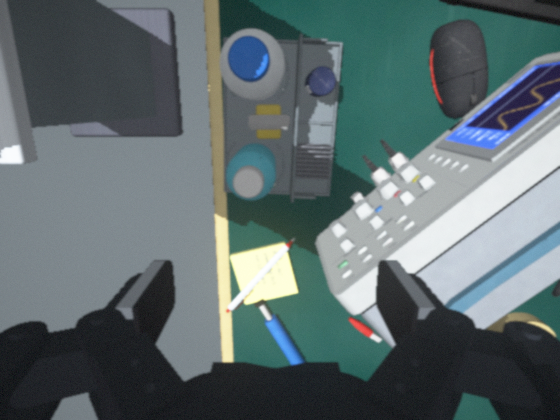

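cad1 shows the white bottle cap at (249,58), the blue one at (249,182), and the transformer core bar at (268,122) with yellow at (268,107) and (268,135). Box1 shows the tray corners at (240,162), (311,158), (318,265) and (249,269), and the nest at about (300,45), partly cropped.

Run:
```python
from h import *
R=down(-np.pi/2)
c=np.load("ccad.npy",allow_pickle=True).item();im=cv2.imread("pics/cad1.png");hsv=cv2.cvtColor(im,cv2.COLOR_BGR2HSV)
def blobs(m,lo=40):
    n,l,s,ce=cv2.connectedComponentsWithStats(m.astype(np.uint8))
    return [(tuple(s[i][:5]),ce[i].round(1)) for i in range(1,n) if s[i][4]>lo]
roi=np.zeros(im.shape[:2],bool);roi[30:205,215:345]=1
H,S,V=cv2.split(hsv)
ye=roi&(H>15)&(H<35)&(S>120)&(np.arange(560)>235)
print("yellow",blobs(ye)); pts=np.argwhere(ye)[:,::-1]
ws=cast(c,pts,.035); print("yellow mean world z.035",ws.mean(0).round(4))
b=roi&(H>100)&(H<115)&(S>150)&(V>60);print("bluecap",blobs(b))
t=roi&(H>85)&(H<100)&(S>80);print("turq",blobs(t))
print("caps",cast(c,(249,58),.14).round(4),cast(c,(248,182),.12).round(4))
print("caddy",cast(c,[(341,41),(331,195)],.01).round(4))
cb=np.load("cbox.npy",allow_pickle=True).item()
T=cast(cb,[(240,162),(312,157),(319,265),(249,270)],.014);print("tray",T.round(4),T.mean(0).round(4))
robot.move_ptp([.46,.31,.40],R); c,_=shot("wrist","box2"); np.save("cbox2.npy",c,allow_pickle=True)
cr=cv2.resize(im[25:210,210:350],None,fx=4,fy=4,interpolation=cv2.INTER_CUBIC)[:600];cv2.imwrite("pics/cadcrop.png",cv2.resize(im[25:210,210:350],(454,600)))
```

```text
yellow [((np.int32(257), np.int32(106), np.int32(23), np.int32(8), np.int32(168)), array([267.8, 109.4])), ((np.int32(258), np.int32(131), np.int32(22), np.int32(7), np.int32(148)), array([268.4, 133.9]))]
yellow mean world z.035 [ 0.462  -0.1044  0.035 ]
bluecap [((np.int32(229), np.int32(37), np.int32(40), np.int32(44), np.int32(1347)), array([248.7,  58.3]))]
turq [((np.int32(222), np.int32(30), np.int32(13), np.int32(7), np.int32(45)), array([228. ,  32.1])), ((np.int32(270), np.int32(30), np.int32(53), np.int32(10), np.int32(293)), array([293.7,  33.8])), ((np.int32(321), np.int32(30), np.int32(24), np.int32(37), np.int32(224)), array([336.3,  40.3])), ((np.int32(339), np.int32(68), np.int32(6), np.int32(23), np.int32(68)), array([342.1,  78.9])), ((np.int32(324), np.int32(90), np.int32(21), np.int32(115), np.int32(825)), array([338.6, 155.4])), ((np.int32(226), np.int32(143), np.int32(50), np.int32(59), np.int32(1425)), array([253.3, 166.9]))]
caps [[ 0.4493 -0.052   0.14  ]] [[ 0.4447 -0.1562  0.12  ]]
caddy [[ 0.5441 -0.0178  0.01  ]
 [ 0.5411 -0.197   0.01  ]]
tray [[0.4274 0.1747 0.014 ]
 [0.5156 0.1809 0.014 ]
 [0.5294 0.036  0.014 ]
 [0.4354 0.0286 0.014 ]] [0.4769 0.1051 0.014 ]
```

View pics/cadcrop.png

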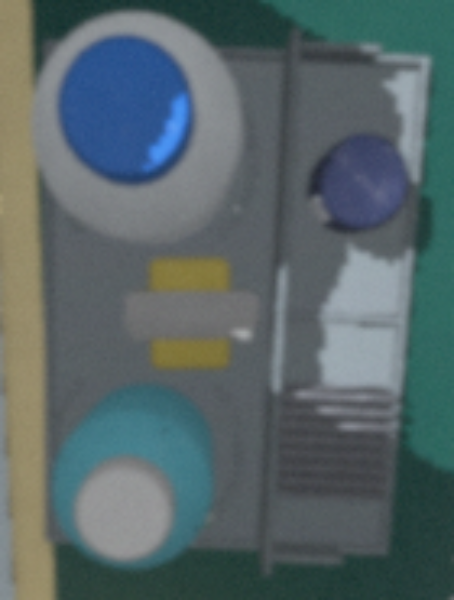

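View pics/box2.png

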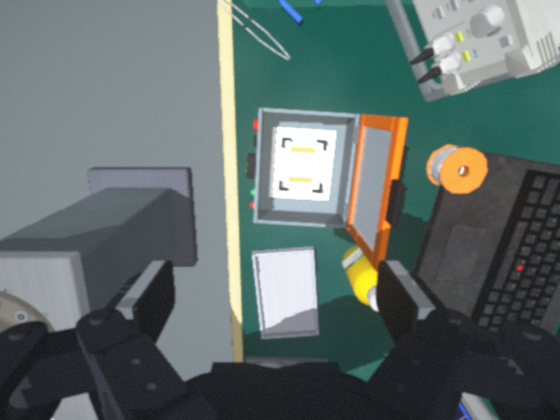

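Run:
```python
from h import *
c=np.load("cbox2.npy",allow_pickle=True).item();im=cv2.imread("pics/box2.png");H,S,V=cv2.split(cv2.cvtColor(im,cv2.COLOR_BGR2HSV))
roi=np.zeros(V.shape,bool);roi[118:215,266:345]=1
def toR(m,z):
    p=np.argwhere(m)[:,::-1];w=cast(c,p,z)[:,:2];r=cv2.minAreaRect((w*1000).astype(np.float32));return np.round(r[0],1),np.round(r[1],1),round(r[2],1),len(p)
w=roi&(V>195)&(S<60)
n,l,s,_=cv2.connectedComponentsWithStats(cv2.morphologyEx(w.astype(np.uint8),cv2.MORPH_CLOSE,np.ones((9,9))));k=1+s[1:,4].argmax();print("plate",toR(l==k,.009))
print("guides",toR(cv2.erode((l==k).astype(np.uint8),np.ones((7,7))).astype(bool)&(V<80),.019))
ye=roi&(S>110)&(H>10)&(H<35);n,l,s,ce=cv2.connectedComponentsWithStats(ye.astype(np.uint8));print("bars",[(cast(c,ce[i],.009).round(4)[0],s[i,4]) for i in range(1,n) if s[i,4]>15])
print("rim",cast(c,[(259,108),(253,223),(350,229),(358,114)],.055).round(4))
o=(H<14)&(S>170)&(V>120);o[:,:330]=0;o[:,415:]=0
n,l,s,ce=cv2.connectedComponentsWithStats(o.astype(np.uint8));k=1+s[1:,4].argmax();cn=(l==k);p=np.argwhere(cn)[:,::-1].astype(np.int32);print("lid",s[k],cv2.approxPolyDP(cv2.convexHull(p),4,True)[:,0].tolist())
print("spool",cast(c,(462,170),.05).round(3),"yellowb cap",cast(c,(377,297),.115).round(3))
cc=np.load("ccad.npy",allow_pickle=True).item();print("trf x axis",np.diff(cast(cc,[(267.8,109.4),(268.4,133.9)],.035),axis=0).round(4))
cv2.imwrite("pics/boxcrop.png",cv2.resize(im[95:270,240:420],None,fx=3.3,fy=3.3))
```

```text
plate (array([501.9, 298.5]), array([120.2,  94. ]), 86.4, 5856)
guides (array([0., 0.]), array([0., 0.]), 0.0, 0)
bars []
rim [[0.4414 0.3782 0.055 ]
 [0.4317 0.2356 0.055 ]
 [0.5572 0.2273 0.055 ]
 [0.5579 0.3713 0.055 ]]
lid [ 348  115   56  155 1713] [[362, 115], [400, 118], [403, 142], [384, 258], [377, 269], [348, 223]]
spool [[0.693 0.304 0.05 ]] yellowb cap [[0.58  0.164 0.115]]
trf x axis [[ 0.0005 -0.0269  0.    ]]
```

View pics/boxcrop.png

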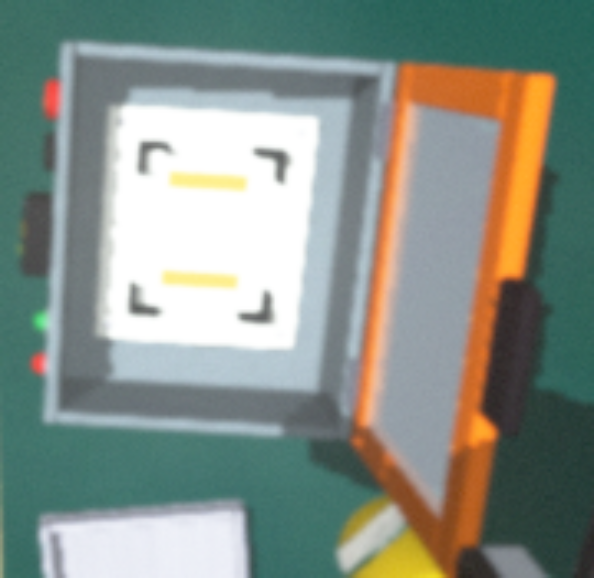

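Run:
```python
from h import *
c=np.load("cbox2.npy",allow_pickle=True).item()
f=lambda L:(np.array(L)+.5)/3.3-.5+[240,95]
for n,L,z in(("rim",[(62,43),(397,63),(352,438),(45,422)],.055),("guides",[(138,143),(288,152),(270,321),(131,315)],.019),("bars",[(171,178),(245,183),(237,282),(163,278)],.009)):
    w=cast(c,f(L),z);m=w.mean(0);a=[np.arctan2(*(w[i]-w[j])[[1,0]]) for i,j in((1,0),(2,3))];b=[np.arctan2(-(w[i]-w[j])[0],(w[i]-w[j])[1]) for i,j in((0,3),(1,2))]
    print(n,m.round(4),"xdir",np.round(a,3),"ydir",np.round(b,3),np.linalg.norm(w-np.roll(w,1,0),axis=1).round(4))
yaw=-.05
E=f([(555,73),(450,575)])  # lid outer-top frame corners, top edge
hx=np.array([.505,.302])
for q in np.arange(1.4,1.96,.1):
    ps=[]
    for s in(-.072,.072):
        l=np.array([.06-.12*np.cos(q)+.007*np.sin(q),s]);y=.055
        ps.append([*(np.array([.499,.303])+np.array([[np.cos(y),-np.sin(y)],[np.sin(y),np.cos(y)]])@l),.0555+.12*np.sin(q)+.007*np.cos(q)])
    print(round(q,2),proj(c,ps).round(0).tolist())
print("obs",E.round(0))
```

```text
rim [0.4964 0.304  0.055 ] xdir [-0.058 -0.056] ydir [-0.061 -0.056] [0.1426 0.1197 0.1423 0.1204]
guides [0.4965 0.3038 0.019 ] xdir [-0.06  -0.045] ydir [-0.037 -0.066] [0.07   0.0596 0.0691 0.0575]
bars [0.4962 0.3036 0.009 ] xdir [-0.068 -0.056] ydir [-0.068 -0.05 ] [0.0416 0.0303 0.0413 0.031 ]
1.4 [[369.0, 266.0], [372.0, 110.0]]
1.5 [[382.0, 266.0], [387.0, 109.0]]
1.6 [[394.0, 265.0], [401.0, 108.0]]
1.7 [[406.0, 264.0], [415.0, 107.0]]
1.8 [[417.0, 262.0], [428.0, 106.0]]
1.9 [[427.0, 260.0], [439.0, 106.0]]
obs [[408. 117.]
 [376. 269.]]
```

The box centre comes out at (0.4964, 0.3039) with yaw -0.058; rim, guides and bars agree. The lid is at about 1.55 rad, the tray centre is at (0.477, 0.105) with yaw +0.075, and the crop confirms the choice of bottles. Next, the white bottle.

```bash
cat >> h.py <<'E'
RC=down(-np.pi/2-.044); RT=down(-np.pi/2+.075)
W=np.array([.450,-.051]);B=np.array([.4452,-.1562])
TW=np.array([.4795,.071]);TB=np.array([.4745,.139])
def st(m=""): print(m,"t",round(robot.current_time(),1),"p",robot.current_ee_pos().round(4),"w",round(robot.current_width(),4),"F",np.round(robot.current_ft_force(),1),"g",round(float(np.max(robot.current_grasp_force())),1))
def bring(a,Ra,za,b,Rb,zb,hi,rel):
    robot.move_gripper(.084);robot.move_ptp([*a,hi],Ra);robot.move_l([*a,za],max_speed=.12);st("at")
    robot.move_gripper(0,30);st("grip")
    robot.move_l([*a,hi],max_speed=.12);st("up")
    if robot.current_width()<.045: print("LOST");return
    robot.move_ptp([*b,hi],Rb);robot.move_l([*b,zb+.015],max_speed=.15);robot.move_l([*b,zb],max_speed=.04);st("down")
    robot.move_gripper(rel);st("rel");robot.move_l([*b,hi],max_speed=.15)
E
python3 - <<'E'
from h import *
bring(W,RC,.145,TW,RT,.1445,.30,.074)
shot("scene","s1")
E
```

```text
at t 7.2 p [ 0.4505 -0.0511  0.1456] w 0.0844 F [ 0.1 -0.6 -0.2] g 0.0
grip t 7.5 p [ 0.4502 -0.0511  0.1458] w 0.0579 F [-1.5  0.5  5.9] g 31.4
up t 9.0 p [ 0.4496 -0.0509  0.2992] w 0.0579 F [ 0.6  0.7 -1.9] g 32.4
down t 11.2 p [0.4795 0.0711 0.1447] w 0.0577 F [-0.7  0.2  3.1] g 32.7
rel t 11.5 p [0.4795 0.071  0.1444] w 0.0741 F [-0.4 -0.3  0.5] g 0.0
```

Run:
```python
from h import *
bring(B,RC,.128,TB,RT,.1275,.32,.066)
robot.move_ptp([.46,-.04,.33],RC@np.eye(3)); 
c,im=shot("wrist","cad2");np.save("ccad2.npy",c,allow_pickle=True)
st()
s,im2=shot("scene");a=im2[170:320,215:415]
cv2.imwrite("pics/s2.png",np.hstack([cv2.resize(a,(400,300)),cv2.resize(im,(400,300))])[...,::-1])
```

```text
at t 15.6 p [ 0.4456 -0.1564  0.1286] w 0.084 F [-0.6  0.1  0.8] g 0.0
grip t 16.0 p [ 0.4453 -0.1563  0.1285] w 0.0493 F [-1.   1.5  4.8] g 31.2
up t 17.8 p [ 0.4449 -0.156   0.3193] w 0.0489 F [ 0.4  0.4 -2.4] g 31.3
down t 20.8 p [0.4744 0.1391 0.1274] w 0.0492 F [-1.  -0.1  1.2] g 31.6
rel t 21.1 p [0.4746 0.139  0.1275] w 0.0657 F [ 0.3 -0.1  0. ] g 0.0
 t 23.3 p [ 0.46   -0.0391  0.3297] w 0.066 F [0.8 0.3 0.4] g 0.0
```

View pics/s2.png

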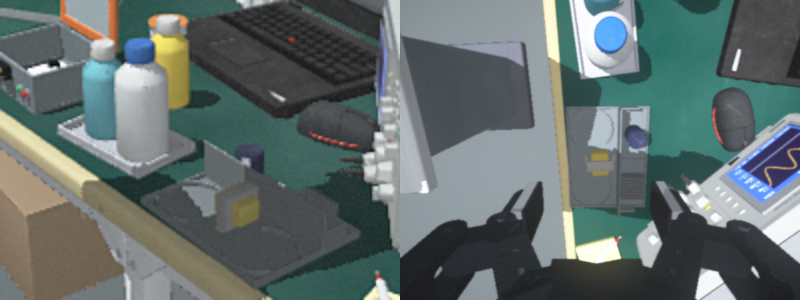

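Both bottles stand in the tray, and the transformer is free and upright. Next I locate it and grasp it.

Run:
```python
from h import *
c=np.load("ccad2.npy",allow_pickle=True).item();im=cv2.imread("pics/cad2.png");H,S,V=cv2.split(cv2.cvtColor(im,cv2.COLOR_BGR2HSV))
m=(H>15)&(H<35)&(S>110);m[:,:250]=0;m[:,320:]=0;m[:180]=0;m[260:]=0
n,l,s,ce=cv2.connectedComponentsWithStats(m.astype(np.uint8));k=[i for i in range(1,n) if s[i,4]>40];print(s[k],ce[k])
# top-face extents: cast all yellow at winding top, keep rect
w=cast(c,np.argwhere(m)[:,::-1],.035);print(w.min(0).round(4),w.max(0).round(4),w.mean(0).round(4))
for y in(0,np.pi):
  for p in([.462,-.1045,.2],[.462,-.1045,.083]):
    q=robot.ik(p,down(y));print(y,None if q is None else np.round(q,2))
for y in(-np.pi/2-.058,np.pi/2-.058):
    q=robot.ik([.4964,.3039,.087],down(y));print(y,None if q is None else np.round(q,2))
```

```text
[[268 211  23  13 282]
 [270 240  22   5  96]] [[279.07092199 217.21985816]
 [280.6875     242.17708333]]
[ 0.4491 -0.1217  0.035 ] [ 0.4745 -0.0812  0.035 ] [ 0.4621 -0.0964  0.035 ]
0 [-0.39  0.18 -0.39  1.    0.   -0.39]
0 [-0.39  0.31 -0.55  0.71  0.   -0.39]
3.141592653589793 [-0.39  0.18 -0.39  1.    0.    2.75]
3.141592653589793 [-0.39  0.31 -0.55  0.71  0.    2.75]
-1.6287963267948966 [ 0.41  0.48 -0.27  0.82  0.    2.04]
1.5127963267948965 [ 0.41  0.48 -0.27  0.82  0.   -1.1 ]
```

Run:
```python
from h import *
P=[.462,-.104];R=down(0.01)
robot.move_gripper(.062)
robot.move_ptp([*P,.20],R);robot.move_l([*P,.10],max_speed=.12)
for z in(.092,.087,.083):
    robot.move_l([*P,z],max_speed=.04);st()
    if robot.current_ft_force()[2]>4: break
robot.move_gripper(0,45);st("grip")
robot.move_l([*P,.12],max_speed=.06);st("up")
robot.move_l([*P,.22],max_speed=.12);st("up")
c,im=shot("side");c2,w=shot("wrist");c3,s=shot("scene")
cv2.imwrite("pics/g.png",np.hstack([cv2.resize(im[40:340,150:450],(400,400)),cv2.resize(w,(400,400))])[...,::-1])
```

```text
t 26.5 p [ 0.4618 -0.1039  0.0919] w 0.0621 F [ 0.2  0.  -0. ] g 0.0
 t 26.8 p [ 0.4618 -0.1039  0.0867] w 0.0622 F [-0.2  0.2 -0.4] g 0.0
 t 27.0 p [ 0.4618 -0.1039  0.0827] w 0.0618 F [1.4 0.2 0.4] g 0.0
grip t 27.4 p [ 0.4623 -0.1041  0.0833] w 0.037 F [-0.7 -1.   1.9] g 45.6
up t 28.1 p [ 0.4619 -0.104   0.12  ] w 0.0371 F [-0.  -0.4 -1.1] g 45.2
up t 29.1 p [ 0.4615 -0.1038  0.2192] w 0.0373 F [ 0.  -0.2 -2. ] g 45.2
```

View pics/g.png

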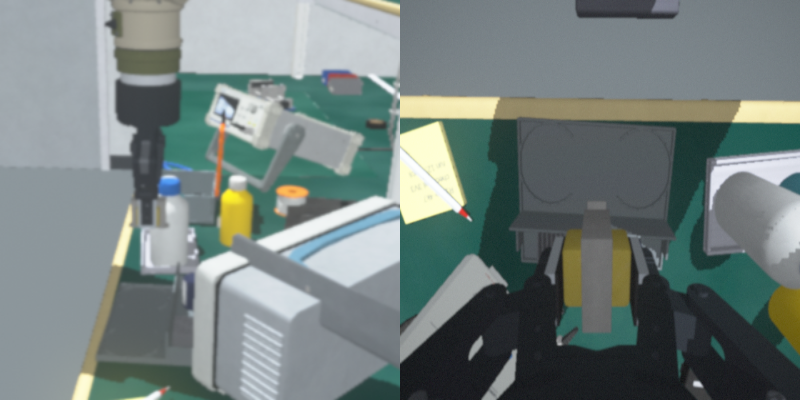

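```bash
cat >> h.py <<'E'
BX=np.array([.4964,.3039]);BY=-.058
def box(x,y,z): k,s=np.cos(BY),np.sin(BY);return np.array([BX[0]+k*x-s*y,BX[1]+s*x+k*y,z])
E
python3 - <<'E'
from h import *
c=np.load("cbox2.npy",allow_pickle=True).item()
for q in np.arange(1.4,1.8,.1): print(round(q,1),proj(c,[box(.06-.12*np.cos(q)+.007*np.sin(q),s,.0555+.12*np.sin(q)+.007*np.cos(q)) for s in(-.072,.072)]).round(0).tolist())
w=robot.camera_info("wrist");a=cast(w,[(274,210),(274,349)],.177);p=robot.current_ee_pos()
print("core ends in tool",((a-p)@robot.current_eef_rot()).round(4))
robot.move_l([*p[:2],.31],max_speed=.15)
R=down(np.pi/2+BY)
robot.move_ptp(box(0,0,.31),R);st()
E
```

```text
1.4 [[357.0, 271.0], [379.0, 115.0]]
1.5 [[370.0, 272.0], [393.0, 116.0]]
1.6 [[382.0, 272.0], [407.0, 117.0]]
1.7 [[394.0, 272.0], [420.0, 118.0]]
1.8 [[405.0, 271.0], [433.0, 118.0]]
core ends in tool [[ 0.0364  0.0002  0.0421]
 [-0.0204  0.0002  0.042 ]]
 t 31.5 p [0.4967 0.3029 0.3098] w 0.0371 F [ 0.6 -0.2 -1.7] g 45.2
```

Run:
```python
from h import *
c,im=shot("wrist","hold");H,S,V=cv2.split(cv2.cvtColor(im,cv2.COLOR_RGB2HSV))
m=(H>15)&(H<35)&(S>110);m[:,:210]=0;m[:,340:]=0;m[:200]=0
n,l,s,ce=cv2.connectedComponentsWithStats(m.astype(np.uint8));k=[i for i in range(1,n) if s[i,4]>100];print(s[k])
p=robot.current_ee_pos();R=robot.current_eef_rot()
for i in k:
    x,y,w,h,_=s[i];print(((cast(c,[(x+w/2,y),(x+w/2,y+h)],p[2]-.048)-p)@R).round(4))
cv2.imwrite("pics/hold_c.png",cv2.resize(im[170:400,180:370],None,fx=2.5,fy=2.5)[...,::-1])
```

```text
[[ 227  242   27   80 1843]
 [ 296  242   28   80 1854]]
[[ 0.0212 -0.0124  0.048 ]
 [-0.0133 -0.0134  0.048 ]]
[[ 0.0212  0.0135  0.048 ]
 [-0.0133  0.0145  0.048 ]]
```

View pics/hold_c.png

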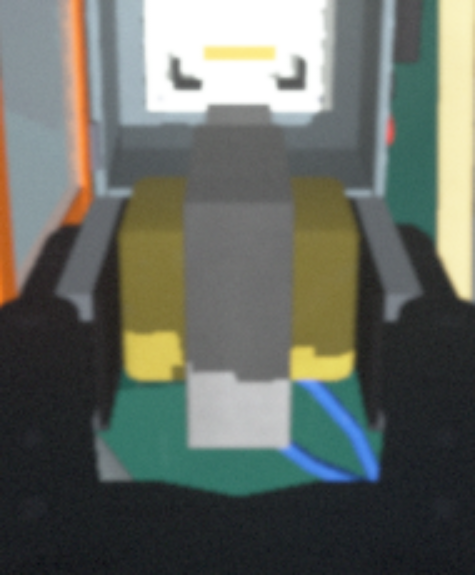

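Run:
```python
from h import *
c=robot.camera_info("wrist");p=robot.current_ee_pos();R=robot.current_eef_rot()
for d,L in((.042,[(274,251.2),(274,348.8)]),(.048,[(274,262.8),(274,322)])): print(((cast(c,L,p[2]-d)-p)@R).round(4))
```

```text
[[ 0.0203 -0.0001  0.042 ]
 [-0.0211 -0.0001  0.042 ]]
[[ 0.0128 -0.0001  0.048 ]
 [-0.0132 -0.0001  0.048 ]]
```

The transformer is held centred and square. Next I lower it into the nest.

Run:
```python
from h import *
robot.move_l(box(0,0,.13),max_speed=.12);st()
robot.move_l(box(0,0,.095),max_speed=.06);st()
for z in np.arange(.093,.083,-.0015):
    robot.move_l(box(0,0,z),max_speed=.03);F=robot.current_ft_force()[2]
    if F>2.5: break
st("down")
robot.move_gripper(.055);st("rel")
robot.move_l(box(0,0,.13),max_speed=.08)
robot.move_l(box(0,0,.30),max_speed=.15)
robot.move_ptp(box(-.02,.06,.36),down(np.pi/2+BY))
c,im=shot("wrist","nest");np.save("cn.npy",c,allow_pickle=True);st()
cv2.imwrite("pics/nest_c.png",cv2.resize(im[:330,100:460],None,fx=1.8,fy=1.8)[...,::-1])
```

```text
t 33.2 p [0.4964 0.304  0.1305] w 0.037 F [-1.5  0.6 -2.2] g 45.5
 t 34.0 p [0.4958 0.3038 0.0945] w 0.0369 F [-2.4  0.3 -2.7] g 45.7
down t 35.5 p [0.4965 0.304  0.0873] w 0.037 F [-5.4 -2.6 12.2] g 47.3
rel t 35.8 p [0.4964 0.3039 0.0854] w 0.055 F [-2.4  1.1  1.5] g 0.0
 t 38.2 p [0.4796 0.3649 0.3587] w 0.055 F [-0.1 -0.7 -0.7] g 0.0
```

View pics/nest_c.png

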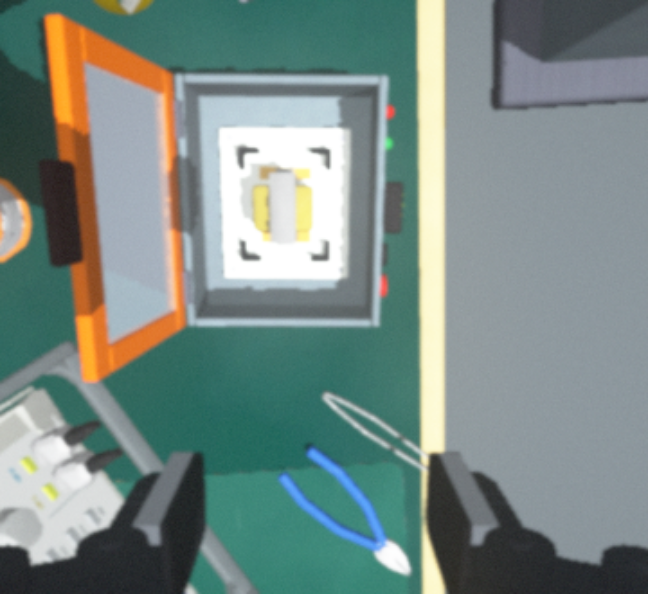

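The transformer stands upright and square inside the four guides, crop (283,205). Next I close the lid with the shut fingers from behind.

Run:
```python
from h import *
R=down(BY);Y=-.015
robot.move_gripper(0,40)
robot.move_ptp(box(.06,Y,.36),R)
robot.move_ptp(box(.135,Y,.30),R);robot.move_l(box(.135,Y,.208),max_speed=.12);st("behind")
r=.085
def tgt(q,d=0): return box(.06-r*np.cos(q)+.007*np.sin(q)+.011, Y, .0555+r*np.sin(q)+.007*np.cos(q)+.073-d)
mx=0
for q in [1.62]+list(np.arange(1.5,-.01,-.1)):
    try: robot.move_l(tgt(q),max_speed=.07)
    except robot.IKError as e: print("IK",q,e);break
    F=np.abs(robot.current_ft_force()).max();mx=max(mx,F)
    if F>25: print("F",q,F);break
st(f"end q{q:.2f} max{mx:.1f}")
```

```text
behind t 41.5 p [0.6307 0.2814 0.2094] w -0.0002 F [-0.4  0.2  0.8] g 0.0
end q-0.00 max1.0 t 46.8 p [0.4811 0.2896 0.1348] w -0.0002 F [-0.2  0.2  0.5] g 0.0
```

Run:
```python
from h import *
c,a=shot("scene");c,b=shot("wrist");d,e=shot("side")
cv2.imwrite("pics/lid1.png",np.hstack([cv2.resize(a[90:240,190:340],(400,400)),cv2.resize(b,(400,400))])[...,::-1])
```

```text
(no output)
```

View pics/lid1.png

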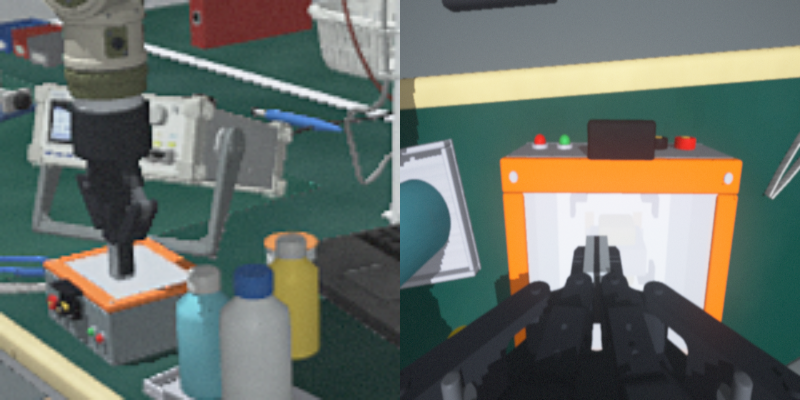

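The lid is almost shut. I press its front frame down, then return the bottles.

```bash
sed -i 's/hi,rel):/hi,rel,op=.084):/; s/robot.move_gripper(.084)/robot.move_gripper(op)/' h.py
python3 - <<'E'
from h import *
p=robot.current_ee_pos();robot.move_l([*p[:2],.145],max_speed=.08)
x=.06-.112+.011
robot.move_l(box(x,-.03,.145),max_speed=.08)
for z in np.arange(.137,.120,-.0015):
    robot.move_l(box(x,-.03,z),max_speed=.03)
    if robot.current_ft_force()[2]>10: break
robot.sleep(.3);st("press")
robot.move_l(box(x,-.03,.15),max_speed=.08);robot.move_l(box(x,-.03,.30),max_speed=.15)
bring(TB,RT,.1275,B,RC,.1285,.32,.066,.072)
E
```

```text
press t 49.2 p [0.4539 0.2764 0.1348] w -0.0003 F [-4.4 -2.2 16.5] g 8.2
at t 54.2 p [0.475  0.1391 0.1281] w 0.0722 F [ 0.2 -1.   0.5] g 0.0
grip t 54.6 p [0.4748 0.1391 0.1281] w 0.0494 F [-1.7 -0.6  5.3] g 31.3
up t 56.3 p [0.4742 0.139  0.3192] w 0.0489 F [-0.2  0.7 -2.3] g 31.3
down t 59.3 p [ 0.4453 -0.1563  0.129 ] w 0.0488 F [-1.9 -0.   6.1] g 32.2
rel t 59.6 p [ 0.4451 -0.1562  0.1283] w 0.0662 F [0.1 0.8 0.9] g 0.0
```

Run:
```python
from h import *
bring(TW,RT,.1445,W,RC,.1455,.32,.074,.076)
robot.move_ptp([.50,.05,.38],down(-np.pi/2));st()
c,a=shot("scene");c,b=shot("wrist");d,e=shot("side")
cv2.imwrite("pics/fin.png",np.hstack([cv2.resize(a[140:320,190:400],(467,400)),cv2.resize(e[140:320,210:360],(333,400))])[...,::-1])
```

```text
at t 63.9 p [0.48   0.071  0.1452] w 0.0761 F [-0.4  1.   0.1] g 0.0
grip t 64.2 p [0.4798 0.071  0.1453] w 0.0579 F [-1.3 -0.2  5.6] g 31.6
up t 65.8 p [0.4792 0.071  0.3192] w 0.058 F [-0.2 -0.8 -2.5] g 32.4
down t 68.1 p [ 0.4499 -0.0511  0.146 ] w 0.0575 F [-2.8  0.2  7.2] g 33.1
rel t 68.4 p [ 0.45   -0.051   0.1453] w 0.0739 F [ 0.3 -0.3 -0.8] g 0.0
 t 70.3 p [0.4999 0.0505 0.3792] w 0.0741 F [-1.1 -0.7  0.5] g 0.0
```

View pics/fin.png

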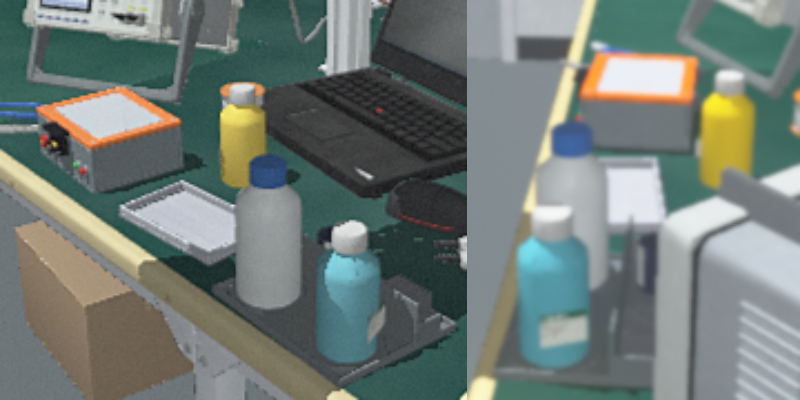

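The final view shows the lid flush on the box at (110,115). Both bottles stand upright in their own wells at (268,235) and (347,295), and the tray is empty. Handing in.

```bash
python3 -c "
from workcell import robot
print(robot.job_done())"
```

```text
the job is handed in; nothing more can be done
None
```

The job is handed in at about 70 s of the 131 s allowed: the transformer stands square in the nest under the shut lid, both bottles are upright in their original wells, and I never touched the capacitor or the heat sink.

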